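Check the trigger effort of three rebuilt rotary latches

ROBOT

A 6-joint arm with a two-finger parallel gripper is mounted at the origin on the work surface. World frame = base frame: x ahead of the robot, y to its left, z up, the work surface at z = 0. Lengths are in m, angles in degrees, forces in N, time in s.
With the tool pointing down it reaches from about 0.3 to 0.75 m from the base axis. Payload 8.5 kg.
Tool frame: the origin (TCP) lies midway between the tips of the shut fingers; the grasp point (between the pads) lies 19 mm behind it; y points along the fingers, z is the direction in which the jaws open and shut, and the axes are right-handed (so a half turn about y gives the same grasp; the last joint's range is limited). The gripper opens to 85 mm and grips with 20 to 120 N. Pads are 22 mm wide; open, the fingers measure 114 mm over their backs; the gripper's body (76 mm by 85 mm) begins 54 mm behind the grasp point. The pads swing forward as they close: fully open they stand 13 mm farther back than shut.
Start: joints at [64.383, 21.807, 74.336, -0, 83.858, -12.336], TCP at [0.126, 0.535, 0.231] pointing down, gripper open.
Joint ranges: [-178.18, 178.18], [-50.72, 133.34], [12.68, 142.11], [-81.47, 261.47], [9.98, 163.14], [-165.26, 165.26]. Speed limits (degrees/s): [136.94, 136.94, 180, 180, 180, 180].

INTERFACE

Orientations are given as a 3x3 rotation matrix whose columns are the frame's x, y, z axes.
In Python, from rig import status, imaging, job gives the robot as it stands. The module is installed in compiled form; this text tells all that it offers.
- The arm moves only by the tool jog_arm, never from a script. Its argument "rows" is a list of rows, each an object of numbers: "hand": the opening, from 0 (shut) to 1 (fully open); "dx", "dy", "dz": the shift along the tool's x, y, z in cm; "ax", "ay", "az": the turn, a rotation vector about the tool's x, y, z in degrees. In form: [{"hand": .., "dx": .., "dy": .., "dz": .., "ax": .., "ay": .., "az": ..}, ...]. A call has exactly 5 rows; each row shifts and turns the commanded pose from where the row before left it, along the tool's axes as they then stand; what a row does not reach is not made up. A row lasts 1/12 s, in which the tool goes at most 41.7 mm and 7.16 degrees, less where a joint would pass 70% of its speed; a pose out of reach is approached as far as the arm can. A call is refused whole if a number of a shift passes 4.17 or a number of a turn 7.16, either way. A call with a gripper value outside its range is refused whole. The fingers move at their own pace and stop on an object; "newtons" is the grip in N (left out, the last holds). Time passes only in rows, so rows that do not move let the fingers close, or fill a call up. It gives the time, the measured TCP pose, the force and the opening at its end, in the units of the state.
- status.observe(): the state, without advancing time (a new reading comes with each control period).
- imaging.get_image(name): name is "scene" or "top"; returns the picture (384x512x3 uint8, red, green, blue); there is no depth.
- imaging.camera_model(name): a dict with "K" (3x3 intrinsics, pixels), "position" and "rotation" of the camera in the world. Camera axes: x right, y down, z forward; pixel columns grow to the right and rows downward; lengths in m; the calibration is good to about 2 mm. A picture is of the moment at which its call begins. camera_model takes no time and is no camera call.
- job.close_job(): hands the job in, once; it reports no verdict.
The state is a dict: "time_s": time; "q": joint angles; "qvel": joint speeds; "joint_efforts": joint torques, N m; "position": TCP position; "tool_rot": TCP orientation; "ft_force": force on the tool from outside, world axes, zero at the start; "wrist_torque": the same for the moment, N m; "grip_width": finger opening in m.
Only numpy, scipy, OpenCV 4.12 (cv2) and the standard library are available. Lean on these libraries where they do the work, as an engineer would, in place of code of your own. Each camera call takes 0.05 s, during which the arm holds its last target.

TASK

Three rebuilt rotary latches stand shut in the test board: press each one's trigger bar straight down until the latch clicks and its jaw springs open, which on a good latch takes less than 12 N. A latch that has not clicked at 12 N is too stiff: stop there, do not force it (never push a trigger harder than 15 N), and set it, still shut, upright on its foot in the rework tray. Leave the good latches standing open in their nests and the other things on the bench where they are.

Things in the scene. Friction and masses are not known exactly. Their poses are not given: they have to be found in the camera images.
- latch_a: Loose sheet-steel rotary latch, 0.37 kg; three look alike, order unknown. Origin: centre of its underside; x from trigger bar to jaw, z up. Foot 92 x 46 x 3 mm; body 28 mm wide (y -14..14), to be gripped on its flat cheeks at x -20..17, up to z 54. Trigger end x -45..-20 is 32 mm high; striker mouth, open upwards, x 17..31; end post x 31..44, 50 mm high. Balances near x = 0
- bar_a (a point): Top, at mid length, of the trigger bar of latch_a: round steel cross bar, 12 mm dia, 22 mm long across y. At rest at x = -38 mm, z = 52 mm in the latch's frame; the body round it is 20 mm lower. Pressed, it goes down (and under 1 mm outwards): the latch lets go after 5 to 6 mm; hard stop at 10 to 11 mm. Springs back when released
- trigger_a: Trigger lever of latch_a, carries the trigger bar. Origin: its pivot, at x = -14 mm, z = 46 mm in the latch's frame
- jaw_a (a joint): Angle of the dark steel jaw of latch_a, rad: under 0.05 shut (lies across the striker mouth); at the click its spring swings it up within 0.3 s to 0.8, open (stands up, tip about 62 mm above the latch's underside). It stays open
- latch_b: Loose sheet-steel rotary latch, 0.37 kg; three look alike, order unknown. Origin: centre of its underside; x from trigger bar to jaw, z up. Foot 92 x 46 x 3 mm; body 28 mm wide (y -14..14), to be gripped on its flat cheeks at x -20..17, up to z 54. Trigger end x -45..-20 is 32 mm high; striker mouth, open upwards, x 17..31; end post x 31..44, 50 mm high. Balances near x = 0
- bar_b (a point): Top, at mid length, of the trigger bar of latch_b: round steel cross bar, 12 mm dia, 22 mm long across y. At rest at x = -38 mm, z = 52 mm in the latch's frame; the body round it is 20 mm lower. Pressed, it goes down (and under 1 mm outwards): the latch lets go after 5 to 6 mm; hard stop at 10 to 11 mm. Springs back when released
- trigger_b: Trigger lever of latch_b, carries the trigger bar. Origin: its pivot, at x = -14 mm, z = 46 mm in the latch's frame
- jaw_b (a joint): Angle of the dark steel jaw of latch_b, rad: under 0.05 shut (lies across the striker mouth); at the click its spring swings it up within 0.3 s to 0.8, open (stands up, tip about 62 mm above the latch's underside). It stays open
- latch_c: Loose sheet-steel rotary latch, 0.37 kg; three look alike, order unknown. Origin: centre of its underside; x from trigger bar to jaw, z up. Foot 92 x 46 x 3 mm; body 28 mm wide (y -14..14), to be gripped on its flat cheeks at x -20..17, up to z 54. Trigger end x -45..-20 is 32 mm high; striker mouth, open upwards, x 17..31; end post x 31..44, 50 mm high. Balances near x = 0
- bar_c (a point): Top, at mid length, of the trigger bar of latch_c: round steel cross bar, 12 mm dia, 22 mm long across y. At rest at x = -38 mm, z = 52 mm in the latch's frame; the body round it is 20 mm lower. Pressed, it goes down (and under 1 mm outwards): the latch lets go after 5 to 6 mm; hard stop at 10 to 11 mm. Springs back when released
- trigger_c: Trigger lever of latch_c, carries the trigger bar. Origin: its pivot, at x = -14 mm, z = 46 mm in the latch's frame
- jaw_c (a joint): Angle of the dark steel jaw of latch_c, rad: under 0.05 shut (lies across the striker mouth); at the click its spring swings it up within 0.3 s to 0.8, open (stands up, tip about 62 mm above the latch's underside). It stays open
- board: Plywood test board, fixed, 136 x 340 mm, 10 mm thick. Origin: centre of its underside; y along its length. Three nests at y = -105, 0, 105 mm, each with low black ribs 6 mm high round the latch's foot (1.5 mm of play); a latch there stands at z = 10 mm with its x along the board's x
- tray: Rework tray, fixed, open grey plastic box 200 (x) x 140 (y) x 35 mm high, walls and floor 5 mm. Origin: centre of its underside. Room for one latch lying along either axis
- cup: Bystander: steel cup, 72 mm across, 75 mm high, origin under its centre
- clamp_ring: Bystander: dark steel clamp ring, 72 mm across, 14 mm high, origin under its centre
- screwdriver: Bystander: screwdriver lying flat, 170 mm long, origin on its underside at mid length
There are look-alikes about, which are no part of the job. What is shaped like the latch_a but green is not meant.

How it is judged:
By the outcome, as a careful person would: the job done as asked, in the order asked, and still so for the second after the job is handed in, with the robot touching nothing.
It also fails if it takes over 61 s, if anything falls off the work surface, if the arm or the gripper's body presses on something with over 40 N, if the wrist force passes 120 N, or if a joint passes its speed limit or range.

## Working session

There is one attempt and no reset: what is moved stays moved. The work goes in short steps, Python scripts to look and compute and a tool call to move; the robot and the scene stay as the last step left them, time stands still between calls to the robot, and variables do not carry over. Pictures are saved under pics/ and viewed, and the job is handed in when it is done.

Besides the shell and the picture viewer there is one more tool, called by a JSON object that holds its "api" and its "payload". jog_arm: Moves the arm, as the interface text tells. Its arguments: {"type":"object","properties":{"rows":{"type":"array"},"newtons":{"type":"number"}},"required":["rows"]}

```bash
mkdir -p pics
python3 - <<'E'
from rig import status, imaging
import cv2,numpy as np
s=status.observe()
for k,v in s.items(): print(k,np.round(v,4).tolist())
for n in("scene","top"):
    im=imaging.get_image(n); cv2.imwrite(f"pics/{n}0.png",im[:,:,::-1])
    m=imaging.camera_model(n); print(n,{k:np.round(v,4).tolist() for k,v in m.items()})
E
```

```text
time_s 0.0
q [64.3823, 21.8414, 74.3867, -0.001, 83.858, -12.3346]
qvel [-0.013, -0.0651, 0.0492, 0.1072, -0.1021, 0.0167]
joint_efforts [0.0012, -44.8472, -23.128, -0.0001, 0.0048, -0.0]
position [0.1262, 0.535, 0.2307]
tool_rot [[0.9732, -0.0006, 0.2298], [-0.2298, -0.0014, 0.9732], [-0.0003, -1.0, -0.0015]]
ft_force [0.6776, 0.3988, 0.474]
wrist_torque [0.0111, 0.0205, 0.0131]
grip_width 0.0855
scene {'K': [[411.4834, 0.0, 256.9102], [0.0, 411.4834, 188.7268], [0.0, 0.0, 1.0]], 'position': [1.3002, 0.0538, 0.7592], 'rotation': [[-0.0839, 0.7232, -0.6856], [0.9964, 0.0692, -0.049], [0.012, -0.6872, -0.7264]]}
top {'K': [[352.8844, 0.0, 257.4815], [0.0, 352.8844, 189.7849], [0.0, 0.0, 1.0]], 'position': [0.5238, 0.0249, 0.8767], 'rotation': [[-0.0104, -0.9881, 0.1536], [-0.9999, 0.011, 0.0033], [-0.0049, -0.1536, -0.9881]]}
```

View pics/scene0.png

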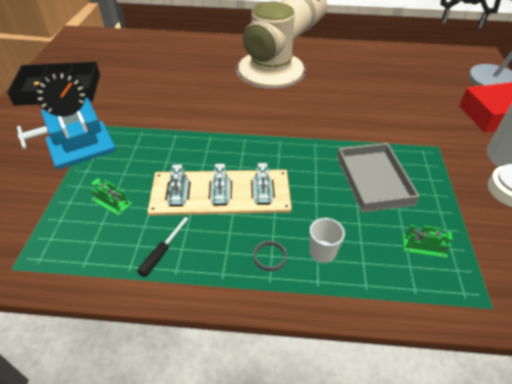

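View pics/top0.png

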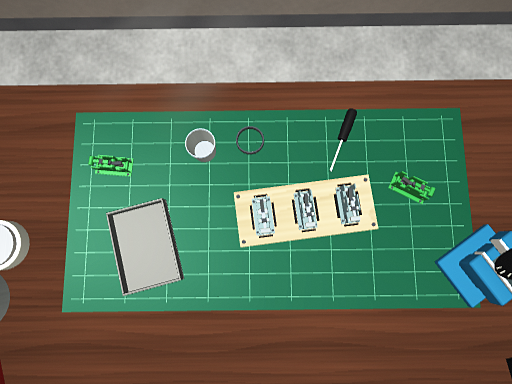

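The scene view shows the board with three latches at about (178–262, 185), the tray at (377,177), and the cup and ring in front. The top view shows the board at (307,211) and the tray at (145,247). Next I'll zoom in and measure.

```bash
cat > h.py <<'E'
import numpy as np,cv2
from rig import imaging,status
def ray(n,u,v,z):
    m=imaging.camera_model(n);K=np.array(m["K"]);R=np.array(m["rotation"]);p=np.array(m["position"])
    d=R@np.linalg.solve(K,[u,v,1.]);return p+d*(z-p[2])/d[2]
def proj(n,X):
    m=imaging.camera_model(n);K=np.array(m["K"]);R=np.array(m["rotation"]);p=np.array(m["position"])
    c=K@(R.T@(np.asarray(X)-p));return c[:2]/c[2]
E
python3 - <<'E'
from h import *
for n,(x0,y0,x1,y1) in {"top":(225,165,385,255),"scene":(140,155,300,225)}.items():
    im=cv2.imread(f"pics/{n}0.png")
    cv2.imwrite(f"pics/{n}0c.png",cv2.resize(im[y0:y1,x0:x1],None,fx=5,fy=5,interpolation=cv2.INTER_CUBIC))
    hsv=cv2.cvtColor(im,cv2.COLOR_BGR2HSV)
    m=cv2.inRange(hsv,(12,40,150),(32,160,255)); m[:y0]=0;m[y1:]=0;m[:,:x0]=0;m[:,x1:]=0
    pts=cv2.findNonZero(cv2.morphologyEx(m,cv2.MORPH_OPEN,np.ones((3,3))))
    hull=cv2.convexHull(pts)
    w=np.array([ray(n,u+0,v+0,0.010)[:2] for u,v in hull[:,0]],np.float32)
    r=cv2.minAreaRect(w*1000);print(n,"board",r, cv2.boxPoints(r).tolist())
    # tray
    x0,y0,x1,y1=(95,190,195,305) if n=="top" else (330,135,425,215)
    g=cv2.inRange(hsv,(0,0,50),(180,60,220));
    k=np.zeros_like(g);k[y0:y1,x0:x1]=g[y0:y1,x0:x1]
    k=cv2.morphologyEx(k,cv2.MORPH_OPEN,np.ones((3,3)))
    hull=cv2.convexHull(cv2.findNonZero(k))
    w=np.array([ray(n,u,v,0.035)[:2] for u,v in hull[:,0]],np.float32)
    r=cv2.minAreaRect(w*1000);print(n,"tray",r)
E
```

```text
top board ((607.2650756835938, -88.53375244140625), (136.94570922851562, 338.7611389160156), 6.818480491638184) [[519.1669311523438, 71.51944732666016], [559.3860473632812, -264.8457336425781], [695.3632202148438, -248.58694458007812], [655.1441040039062, 87.77822875976562]]
top tray ((525.2440795898438, 297.67669677734375), (199.51547241210938, 133.23585510253906), 14.65034294128418)
scene board ((608.8043823242188, -87.27687072753906), (142.31838989257812, 341.78607177734375), 6.946218013763428) [[517.5000610351562, 73.75601196289062], [558.8348999023438, -265.52142333984375], [700.1087036132812, -248.30975341796875], [658.7738647460938, 90.96768188476562]]
scene tray ((536.5332641601562, 297.63104248046875), (227.9886016845703, 154.7104949951172), 14.126996994018555)
```

View pics/top0c.png

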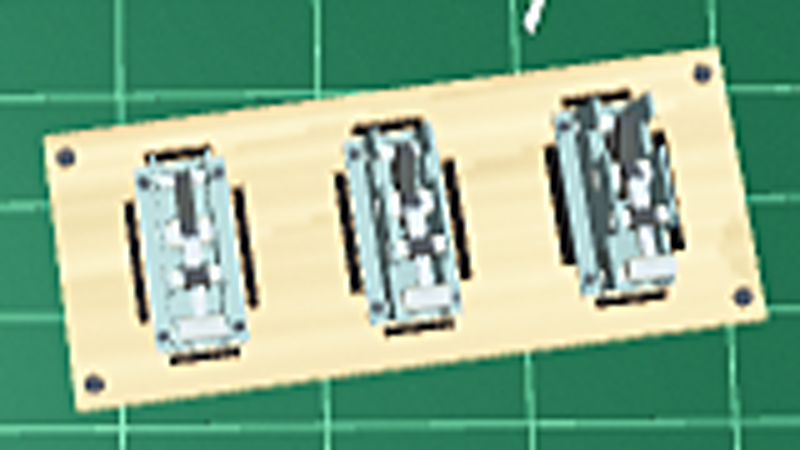

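View pics/scene0c.png

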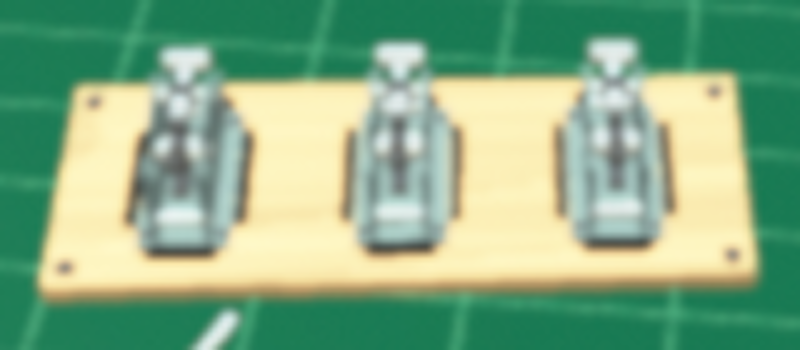

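Run:
```python
from h import *
a=np.radians(6.85);X=np.array([np.cos(a),np.sin(a)]);Y=np.array([-X[1],X[0]]);C=np.array([.6078,-.0883])
im=cv2.imread("pics/top0.png");sc=cv2.imread("pics/scene0.png")
for k,y in enumerate((.105,0,-.105)):
    o=C+Y*y;b=o-.038*X
    P=[*b,.060];print("nest",o.round(4),"bar",b.round(4),"pix top",proj("top",P).round(1),"scene",proj("scene",P).round(1))
    for n,I in(("top",im),("scene",sc)):
        c=proj(n,P);x0,y0=(c-8).astype(int)
        hs=cv2.cvtColor(I,cv2.COLOR_BGR2HSV)[y0:y0+17,x0:x0+17]
        m=cv2.inRange(hs,(0,0,222),(180,28,255))
        nn,l,st,ce=cv2.connectedComponentsWithStats(m)
        for i in range(1,nn):
            if st[i,4]>8: 
                q=ce[i]+[x0,y0]; print("  ",n,st[i].tolist(),q.round(1),ray(n,*q,.060)[:2].round(4))
```

```text
nest [0.5953 0.016 ] bar [0.5575 0.0114] pix top [264.9 229.8] scene [261.6 164.7]
   top [3, 1, 12, 11, 54] [264.7 228.6] [0.5601 0.0119]
   scene [6, 8, 7, 6, 24] [262.1 165.5] [0.5604 0.0128]
nest [ 0.6078 -0.0883] bar [ 0.5701 -0.0928] pix top [310.1 223.8] scene [219.2 165.4]
   top [4, 2, 9, 10, 45] [309.9 222.6] [ 0.5729 -0.0925]
   scene [5, 8, 8, 5, 22] [219.7 166.2] [ 0.573 -0.091]
nest [ 0.6203 -0.1926] bar [ 0.5826 -0.1971] pix top [355.  217.9] scene [176.4 166. ]
   top [4, 2, 10, 10, 47] [355.1 216.9] [ 0.5849 -0.1973]
   scene [6, 7, 7, 6, 22] [176.9 166.6] [ 0.5846 -0.1954]
```

{"api": "jog_arm", "payload": {"rows": [{"hand": 0,"dx": 3.18,"dy": 0,"dz": -2.42,"ax": 0,"ay": -6.7,"az": 0},{"hand": 0,"dx": 2.87,"dy": 0,"dz": -2.78,"ax": 0,"ay": -6.7,"az": 0},{"hand": 0,"dx": 2.53,"dy": 0,"dz": -3.1,"ax": 0,"ay": -6.7,"az": 0},{"hand": 0,"dx": 2.16,"dy": 0,"dz": -3.37,"ax": 0,"ay": 0,"az": 0},{"hand": 0,"dx": 2.16,"dy": 0,"dz": -3.37,"ax": 0,"ay": 0,"az": 0}], "newtons": 20}}

```text
time_s: 0.52
position: [0.2494, 0.3824, 0.2311]
tool_rot: [[0.995, -0.0, -0.104], [0.104, -0.0, 0.995], [-0.0, -1.0, -0.0]]
ft_force: [0.9, 0.7, -0.5]
grip_width: 0.0255
```

{"api": "jog_arm", "payload": {"rows": [{"hand": 0,"dx": 2.16,"dy": 0.5,"dz": -3.37},{"hand": 0,"dx": 2.16,"dy": 1,"dz": -3.37},{"hand": 0,"dx": 2.16,"dy": 1,"dz": -3.37},{"hand": 0,"dx": 2.16,"dy": 1,"dz": -3.37},{"hand": 0,"dx": 2.16,"dy": 1,"dz": -3.37}]}}

```text
invalid input at $.rows[0]: expected keys hand, dx, dy, dz, ax, ay, az
```

{"api": "jog_arm", "payload": {"rows": [{"hand": 0,"dx": 2.16,"dy": 1.5,"dz": -3.37},{"hand": 0,"dx": 2.16,"dy": 1.5,"dz": -3.37},{"hand": 0,"dx": 2.16,"dy": 1.5,"dz": -3.37},{"hand": 0,"dx": 2.16,"dy": 1.5,"dz": -3.37},{"hand": 0,"dx": 2.16,"dy": 1.5,"dz": -3.37}]}}

```text
invalid input at $.rows[0]: expected keys hand, dx, dy, dz, ax, ay, az
```

```bash
cat > to.py <<'E'
import sys
from h import *
s=status.observe();R=np.array(s["tool_rot"]);p=np.array(s["position"])
t=np.array([float(v) for v in sys.argv[1:4]])
print("t",s["time_s"],"pos",p.round(4),"yaw",np.degrees(np.arctan2(R[1,0],R[0,0])).round(2),"F",np.round(s["ft_force"],2),"w",round(s["grip_width"],4),"qv",np.abs(s["qvel"]).max().round(1),"tool cm",(R.T@(t-p)*100).round(2))
E
python3 to.py .5575 .0117 .072
```

```text
t 0.5167 pos [0.2494 0.3824 0.2311] yaw 5.99 F [ 0.88  0.74 -0.5 ] w 0.0255 qv 61.7 tool cm [ 26.79  15.91 -40.08]
```

{"api": "jog_arm", "payload": {"rows": [{"hand": 0,"dx": 2.16,"dy": 0.5,"dz": -3.37,"ax": 0,"ay": 0,"az": 0},{"hand": 0,"dx": 2.16,"dy": 1,"dz": -3.37,"ax": 0,"ay": 0,"az": 0},{"hand": 0,"dx": 2.16,"dy": 1,"dz": -3.37,"ax": 0,"ay": 0,"az": 0},{"hand": 0,"dx": 2.16,"dy": 1,"dz": -3.37,"ax": 0,"ay": 0,"az": 0},{"hand": 0,"dx": 2.16,"dy": 1,"dz": -3.37,"ax": 0,"ay": 0,"az": 0}]}}

```text
time_s: 0.93
position: [0.3743, 0.2257, 0.1859]
tool_rot: [[0.995, -0.0, -0.103], [0.103, 0.0, 0.995], [-0.0, -1.0, 0.0]]
ft_force: [0.3, 1.0, 0.2]
grip_width: 0.0001
```

{"api": "jog_arm", "payload": {"rows": [{"hand": 0,"dx": 2.16,"dy": 1.5,"dz": -3.37,"ax": 0,"ay": 0,"az": 0},{"hand": 0,"dx": 2.16,"dy": 1.5,"dz": -3.37,"ax": 0,"ay": 0,"az": 0},{"hand": 0,"dx": 2.16,"dy": 1.5,"dz": -3.37,"ax": 0,"ay": 0,"az": 0},{"hand": 0,"dx": 2.16,"dy": 1.5,"dz": -3.37,"ax": 0,"ay": 0,"az": 0},{"hand": 0,"dx": 2.16,"dy": 1.5,"dz": -3.37,"ax": 0,"ay": 0,"az": 0}]}}

```text
time_s: 1.35
position: [0.496, 0.0731, 0.1124]
tool_rot: [[0.995, -0.0, -0.103], [0.103, 0.0, 0.995], [-0.0, -1.0, 0.0]]
ft_force: [0.7, 0.9, 0.1]
grip_width: -0.0
```

```bash
python3 to.py .5575 .0117 .072
```

```text
t 1.35 pos [0.496  0.0731 0.1124] yaw 5.89 F [0.71 0.91 0.14] w -0.0 qv 41.3 tool cm [ 5.48  4.03 -6.74]
```

{"api": "jog_arm", "payload": {"rows": [{"hand": 0,"dx": 2.1,"dy": 1.4,"dz": -2.8,"ax": 0,"ay": -0.9,"az": 0},{"hand": 0,"dx": 1.9,"dy": 1.2,"dz": -2.2,"ax": 0,"ay": 0,"az": 0},{"hand": 0,"dx": 0,"dy": 0,"dz": 0,"ax": 0,"ay": 0,"az": 0},{"hand": 0,"dx": 0,"dy": 0,"dz": 0,"ax": 0,"ay": 0,"az": 0},{"hand": 0,"dx": 0,"dy": 0,"dz": 0,"ax": 0,"ay": 0,"az": 0}]}}

```text
time_s: 1.77
position: [0.54, 0.0301, 0.0871]
tool_rot: [[0.993, -0.001, -0.119], [0.119, 0.0, 0.993], [-0.001, -1.0, 0.0]]
ft_force: [-0.8, 0.3, 0.5]
grip_width: -0.0003
```

```bash
python3 to.py .5575 .0117 .072
```

```text
t 1.7667 pos [0.54   0.0301 0.0871] yaw 6.82 F [-0.75  0.29  0.51] w -0.0003 qv 1.2 tool cm [ 1.52  1.51 -2.04]
```

{"api": "jog_arm", "payload": {"rows": [{"hand": 0,"dx": 1.52,"dy": 0.5,"dz": -2.04,"ax": 0,"ay": 0,"az": 0},{"hand": 0,"dx": 0,"dy": 0.7,"dz": 0,"ax": 0,"ay": 0,"az": 0},{"hand": 0,"dx": 0,"dy": 0.6,"dz": 0,"ax": 0,"ay": 0,"az": 0},{"hand": 0,"dx": 0,"dy": 0.2,"dz": 0,"ax": 0,"ay": 0,"az": 0},{"hand": 0,"dx": 0,"dy": 0,"dz": 0,"ax": 0,"ay": 0,"az": 0}]}}

```text
time_s: 2.18
position: [0.557, 0.0123, 0.0669]
tool_rot: [[0.993, -0.002, -0.12], [0.12, 0.0, 0.993], [-0.001, -1.0, 0.001]]
ft_force: [-0.5, 0.4, 0.3]
grip_width: -0.0002
```

```bash
python3 to.py .5575 .0117 .066
python3 - <<'E'
from h import *
im=imaging.get_image("scene");cv2.imwrite("pics/s1.png",cv2.resize(im[110:230,140:340,::-1],None,fx=4,fy=4,interpolation=cv2.INTER_CUBIC))
E
```

```text
t 2.1833 pos [0.557  0.0123 0.0669] yaw 6.88 F [-0.47  0.37  0.25] w -0.0002 qv 1.0 tool cm [ 0.04  0.09 -0.06]
```

View pics/s1.png

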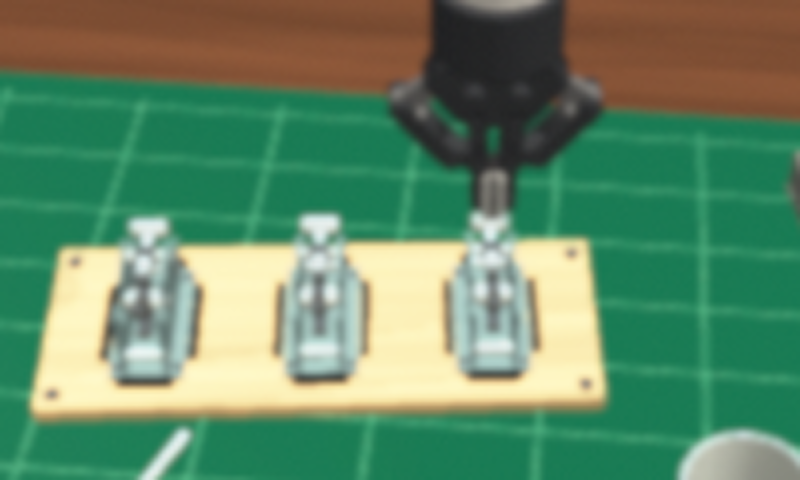

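The fingers are centred over the right-hand bar at (492,210) in the crop. Pressing in small steps.

{"api": "jog_arm", "payload": {"rows": [{"hand": 0,"dx": 0,"dy": 0.2,"dz": 0,"ax": 0,"ay": 0,"az": 0},{"hand": 0,"dx": 0,"dy": 0.2,"dz": 0,"ax": 0,"ay": 0,"az": 0},{"hand": 0,"dx": 0,"dy": 0.1,"dz": 0,"ax": 0,"ay": 0,"az": 0},{"hand": 0,"dx": 0,"dy": 0.1,"dz": 0,"ax": 0,"ay": 0,"az": 0},{"hand": 0,"dx": 0,"dy": 0,"dz": 0,"ax": 0,"ay": 0,"az": 0}]}}

```text
time_s: 2.65
position: [0.5578, 0.0114, 0.0613]
tool_rot: [[0.993, -0.0, -0.119], [0.119, 0.0, 0.993], [-0.0, -1.0, 0.0]]
ft_force: [-1.3, 1.0, 1.9]
grip_width: 0.0001
```

{"api": "jog_arm", "payload": {"rows": [{"hand": 0,"dx": 0,"dy": 0.05,"dz": 0,"ax": 0,"ay": 0,"az": 0},{"hand": 0,"dx": 0,"dy": 0.05,"dz": 0,"ax": 0,"ay": 0,"az": 0},{"hand": 0,"dx": 0,"dy": 0,"dz": 0,"ax": 0,"ay": 0,"az": 0},{"hand": 0,"dx": 0,"dy": 0,"dz": 0,"ax": 0,"ay": 0,"az": 0},{"hand": 0,"dx": 0,"dy": 0,"dz": 0,"ax": 0,"ay": 0,"az": 0}]}}

```text
time_s: 3.07
position: [0.5578, 0.0114, 0.0604]
tool_rot: [[0.993, -0.0, -0.119], [0.119, 0.0, 0.993], [-0.0, -1.0, 0.0]]
ft_force: [-3.3, 1.1, 4.4]
grip_width: -0.0004
```

{"api": "jog_arm", "payload": {"rows": [{"hand": 0,"dx": 0,"dy": 0.05,"dz": 0,"ax": 0,"ay": 0,"az": 0},{"hand": 0,"dx": 0,"dy": 0.05,"dz": 0,"ax": 0,"ay": 0,"az": 0},{"hand": 0,"dx": 0,"dy": 0,"dz": 0,"ax": 0,"ay": 0,"az": 0},{"hand": 0,"dx": 0,"dy": 0,"dz": 0,"ax": 0,"ay": 0,"az": 0},{"hand": 0,"dx": 0,"dy": 0,"dz": 0,"ax": 0,"ay": 0,"az": 0}]}}

```text
time_s: 3.48
position: [0.5579, 0.0113, 0.0593]
tool_rot: [[0.993, -0.0, -0.119], [0.119, 0.0, 0.993], [-0.0, -1.0, 0.0]]
ft_force: [-3.7, 1.5, 4.5]
grip_width: 0.0001
```

{"api": "jog_arm", "payload": {"rows": [{"hand": 0,"dx": 0,"dy": 0.05,"dz": 0,"ax": 0,"ay": 0,"az": 0},{"hand": 0,"dx": 0,"dy": 0.05,"dz": 0,"ax": 0,"ay": 0,"az": 0},{"hand": 0,"dx": 0,"dy": 0,"dz": 0,"ax": 0,"ay": 0,"az": 0},{"hand": 0,"dx": 0,"dy": 0,"dz": 0,"ax": 0,"ay": 0,"az": 0},{"hand": 0,"dx": 0,"dy": 0,"dz": 0,"ax": 0,"ay": 0,"az": 0}]}}

```text
time_s: 3.9
position: [0.5581, 0.0112, 0.0581]
tool_rot: [[0.993, 0.0, -0.119], [0.119, -0.0, 0.993], [0.0, -1.0, -0.0]]
ft_force: [-1.9, 0.5, 2.0]
grip_width: 0.0001
```

{"api": "jog_arm", "payload": {"rows": [{"hand": 0,"dx": 0,"dy": 0.05,"dz": 0,"ax": 0,"ay": 0,"az": 0},{"hand": 0,"dx": 0,"dy": 0.05,"dz": 0,"ax": 0,"ay": 0,"az": 0},{"hand": 0,"dx": 0,"dy": 0,"dz": 0,"ax": 0,"ay": 0,"az": 0},{"hand": 0,"dx": 0,"dy": 0,"dz": 0,"ax": 0,"ay": 0,"az": 0},{"hand": 0,"dx": 0,"dy": 0,"dz": 0,"ax": 0,"ay": 0,"az": 0}]}}

```text
time_s: 4.32
position: [0.5581, 0.0112, 0.0573]
tool_rot: [[0.993, 0.0, -0.119], [0.119, -0.0, 0.993], [0.0, -1.0, -0.0]]
ft_force: [-1.8, -0.5, 4.8]
grip_width: 0.0002
```

{"api": "jog_arm", "payload": {"rows": [{"hand": 0,"dx": 0,"dy": 0.05,"dz": 0,"ax": 0,"ay": 0,"az": 0},{"hand": 0,"dx": 0,"dy": 0.05,"dz": 0,"ax": 0,"ay": 0,"az": 0},{"hand": 0,"dx": 0,"dy": 0,"dz": 0,"ax": 0,"ay": 0,"az": 0},{"hand": 0,"dx": 0,"dy": 0,"dz": 0,"ax": 0,"ay": 0,"az": 0},{"hand": 0,"dx": 0,"dy": 0,"dz": 0,"ax": 0,"ay": 0,"az": 0}]}}

```text
time_s: 4.73
position: [0.5581, 0.0113, 0.0563]
tool_rot: [[0.993, 0.0, -0.119], [0.119, 0.0, 0.993], [0.0, -1.0, -0.0]]
ft_force: [-2.2, -0.3, 4.7]
grip_width: -0.0001
```

```bash
cat > look.py <<'E'
import sys
from h import *
n,name,x0,y0,x1,y1,f=sys.argv[1],sys.argv[2],*map(int,sys.argv[3:8])
s=status.observe();print(np.round(s["position"],4),np.round(s["ft_force"],2),np.round(s["wrist_torque"],2))
im=imaging.get_image(n);cv2.imwrite(f"pics/{name}.png",cv2.resize(im[y0:y1,x0:x1,::-1],None,fx=f,fy=f,interpolation=cv2.INTER_CUBIC))
E
python3 look.py scene s2 140 130 300 230 5
```

```text
[0.5581 0.0113 0.0563] [-2.16 -0.33  4.73] [-0.    0.42 -0.01]
```

View pics/s2.png

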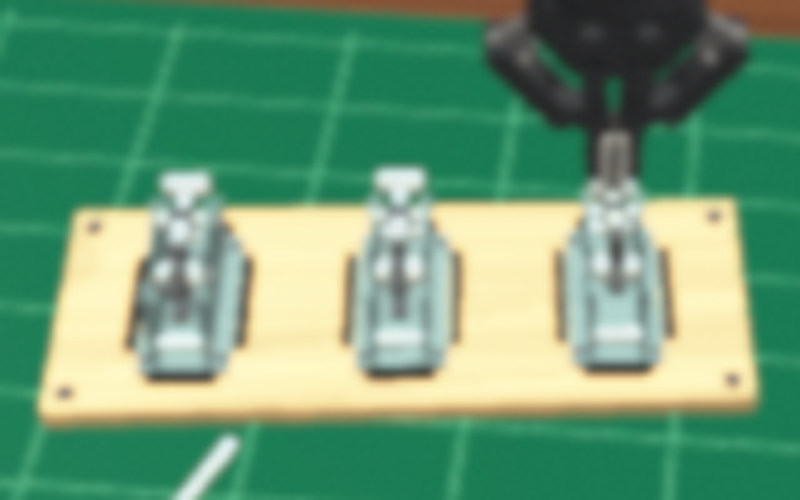

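{"api": "jog_arm", "payload": {"rows": [{"hand": 0,"dx": 0,"dy": 0.05,"dz": 0,"ax": 0,"ay": 0,"az": 0},{"hand": 0,"dx": 0,"dy": 0.05,"dz": 0,"ax": 0,"ay": 0,"az": 0},{"hand": 0,"dx": 0,"dy": 0,"dz": 0,"ax": 0,"ay": 0,"az": 0},{"hand": 0,"dx": 0,"dy": 0,"dz": 0,"ax": 0,"ay": 0,"az": 0},{"hand": 0,"dx": 0,"dy": 0,"dz": 0,"ax": 0,"ay": 0,"az": 0}]}}

```text
time_s: 5.2
position: [0.5581, 0.0112, 0.0553]
tool_rot: [[0.993, 0.0, -0.119], [0.119, -0.0, 0.993], [0.0, -1.0, -0.0]]
ft_force: [-2.6, -0.3, 4.3]
grip_width: -0.0001
```

```bash
python3 look.py scene s3 220 140 300 215 7;python3 look.py top t3 225 165 385 255 5
```

```text
[0.5581 0.0112 0.0553] [-2.62 -0.27  4.29] [0.02 0.39 0.02]
[0.5581 0.0113 0.0553] [-1.97  0.3   4.03] [-0.03  0.4  -0.01]
```

View pics/s3.png

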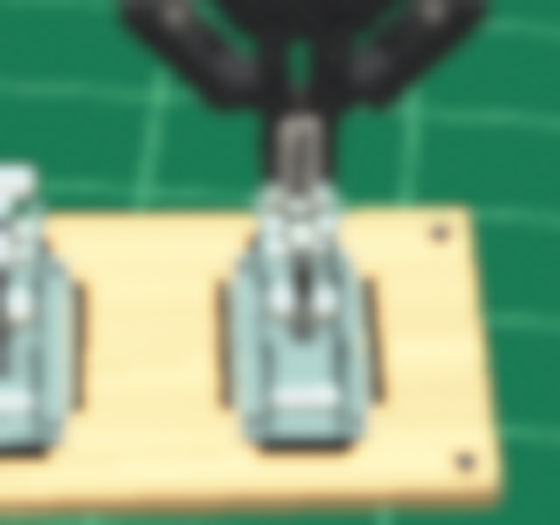

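View pics/t3.png

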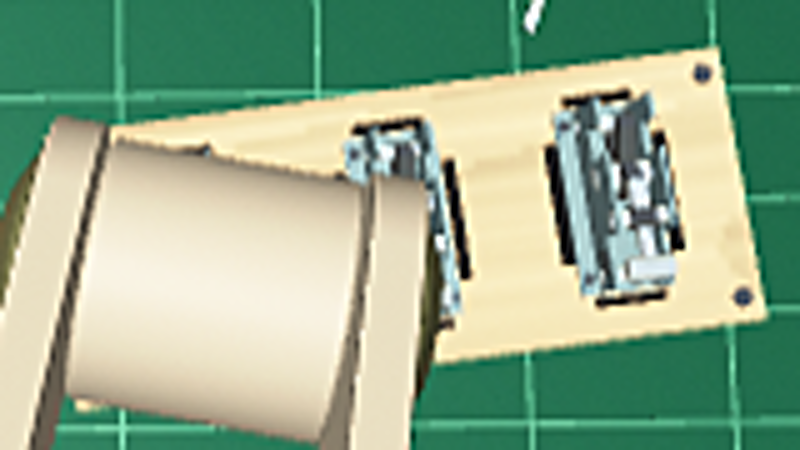

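{"api": "jog_arm", "payload": {"rows": [{"hand": 0,"dx": 0,"dy": 0.05,"dz": 0,"ax": 0,"ay": 0,"az": 0},{"hand": 0,"dx": 0,"dy": 0.03,"dz": 0,"ax": 0,"ay": 0,"az": 0},{"hand": 0,"dx": 0,"dy": 0,"dz": 0,"ax": 0,"ay": 0,"az": 0},{"hand": 0,"dx": 0,"dy": 0,"dz": 0,"ax": 0,"ay": 0,"az": 0},{"hand": 0,"dx": 0,"dy": 0,"dz": 0,"ax": 0,"ay": 0,"az": 0}]}}

```text
time_s: 5.72
position: [0.5581, 0.0113, 0.0545]
tool_rot: [[0.993, 0.0, -0.119], [0.119, -0.0, 0.993], [0.0, -1.0, -0.0]]
ft_force: [-1.1, 0.1, 4.7]
grip_width: -0.0002
```

{"api": "jog_arm", "payload": {"rows": [{"hand": 0,"dx": -0.3,"dy": -2.0,"dz": 0,"ax": 0,"ay": 0,"az": 0},{"hand": 0,"dx": 0,"dy": -1.5,"dz": -2,"ax": 0,"ay": 0,"az": 0},{"hand": 0,"dx": 0,"dy": 0,"dz": -3.5,"ax": 0,"ay": 0,"az": 0},{"hand": 0,"dx": 0.3,"dy": 0,"dz": -3.5,"ax": 0,"ay": 0,"az": 0},{"hand": 0,"dx": 0,"dy": 0,"dz": -1.4,"ax": 0,"ay": 0,"az": 0}]}}

```text
time_s: 6.13
position: [0.5714, -0.0956, 0.0894]
tool_rot: [[0.993, 0.002, -0.117], [0.117, -0.001, 0.993], [0.002, -1.0, -0.001]]
ft_force: [0.8, 0.1, -0.6]
grip_width: -0.0003
```

```bash
python3 look.py scene s4 140 130 300 230 5; python3 to.py .5706 -.0925 .066
```

```text
[ 0.5714 -0.0956  0.0894] [ 0.8   0.12 -0.63] [ 0.   -0.06 -0.01]
t 6.1833 pos [ 0.5713 -0.0965  0.0891] yaw 6.61 F [ 0.04 -1.83  0.31] w 0.0003 qv 3.9 tool cm [-0.03  2.31  0.41]
```

View pics/s4.png

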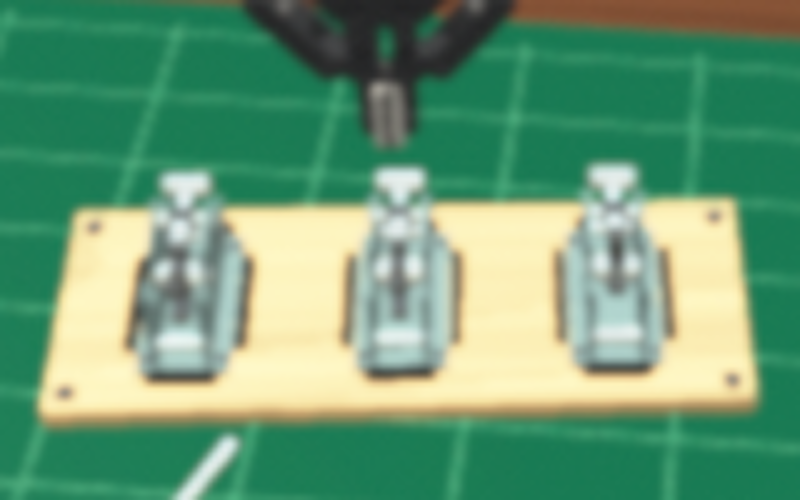

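The right latch's dark strip, at (617,235–290), now stands higher than the middle one's at (398,245–315), so the jaw has opened. On to the middle latch.

{"api": "jog_arm", "payload": {"rows": [{"hand": 0,"dx": -0.03,"dy": 1.0,"dz": 0.41,"ax": 0,"ay": 0,"az": 0},{"hand": 0,"dx": 0,"dy": 1.0,"dz": 0,"ax": 0,"ay": 0,"az": 0},{"hand": 0,"dx": 0,"dy": 0.4,"dz": 0,"ax": 0,"ay": 0,"az": 0},{"hand": 0,"dx": 0,"dy": 0.1,"dz": 0,"ax": 0,"ay": 0,"az": 0},{"hand": 0,"dx": 0,"dy": 0,"dz": 0,"ax": 0,"ay": 0,"az": 0}]}}

```text
time_s: 6.6
position: [0.5695, -0.0874, 0.064]
tool_rot: [[0.993, -0.001, -0.119], [0.119, 0.0, 0.993], [-0.001, -1.0, 0.0]]
ft_force: [0.3, -0.0, -0.5]
grip_width: -0.0001
```

{"api": "jog_arm", "payload": {"rows": [{"hand": 0,"dx": 0,"dy": 0.05,"dz": 0,"ax": 0,"ay": 0,"az": 0},{"hand": 0,"dx": 0,"dy": 0.05,"dz": 0,"ax": 0,"ay": 0,"az": 0},{"hand": 0,"dx": 0,"dy": 0.05,"dz": 0,"ax": 0,"ay": 0,"az": 0},{"hand": 0,"dx": 0,"dy": 0,"dz": 0,"ax": 0,"ay": 0,"az": 0},{"hand": 0,"dx": 0,"dy": 0,"dz": 0,"ax": 0,"ay": 0,"az": 0}]}}

```text
time_s: 7.02
position: [0.5697, -0.088, 0.0631]
tool_rot: [[0.993, 0.0, -0.119], [0.119, -0.0, 0.993], [0.0, -1.0, -0.0]]
ft_force: [-0.6, 0.6, -0.3]
grip_width: 0.0001
```

{"api": "jog_arm", "payload": {"rows": [{"hand": 0,"dx": 0.05,"dy": 0,"dz": -0.45,"ax": 0,"ay": 0,"az": 0},{"hand": 0,"dx": 0,"dy": 0.05,"dz": 0,"ax": 0,"ay": 0,"az": 0},{"hand": 0,"dx": 0,"dy": 0.1,"dz": 0,"ax": 0,"ay": 0,"az": 0},{"hand": 0,"dx": 0,"dy": 0,"dz": 0,"ax": 0,"ay": 0,"az": 0},{"hand": 0,"dx": 0,"dy": 0,"dz": 0,"ax": 0,"ay": 0,"az": 0}]}}

```text
time_s: 7.43
position: [0.5708, -0.0927, 0.0617]
tool_rot: [[0.993, 0.001, -0.119], [0.119, -0.001, 0.993], [0.0, -1.0, -0.001]]
ft_force: [0.4, -2.1, 2.7]
grip_width: 0.0
```

{"api": "jog_arm", "payload": {"rows": [{"hand": 0,"dx": 0,"dy": 0.05,"dz": 0,"ax": 0,"ay": 0,"az": 0},{"hand": 0,"dx": 0,"dy": 0.05,"dz": 0,"ax": 0,"ay": 0,"az": 0},{"hand": 0,"dx": 0,"dy": 0,"dz": 0,"ax": 0,"ay": 0,"az": 0},{"hand": 0,"dx": 0,"dy": 0,"dz": 0,"ax": 0,"ay": 0,"az": 0},{"hand": 0,"dx": 0,"dy": 0,"dz": 0,"ax": 0,"ay": 0,"az": 0}]}}

```text
time_s: 7.85
position: [0.5707, -0.0926, 0.0606]
tool_rot: [[0.993, 0.0, -0.119], [0.119, -0.0, 0.993], [0.0, -1.0, -0.0]]
ft_force: [-1.8, -2.2, 3.6]
grip_width: -0.0002
```

{"api": "jog_arm", "payload": {"rows": [{"hand": 0,"dx": 0,"dy": 0.05,"dz": 0,"ax": 0,"ay": 0,"az": 0},{"hand": 0,"dx": 0,"dy": 0.05,"dz": 0,"ax": 0,"ay": 0,"az": 0},{"hand": 0,"dx": 0,"dy": 0,"dz": 0,"ax": 0,"ay": 0,"az": 0},{"hand": 0,"dx": 0,"dy": 0,"dz": 0,"ax": 0,"ay": 0,"az": 0},{"hand": 0,"dx": 0,"dy": 0,"dz": 0,"ax": 0,"ay": 0,"az": 0}]}}

```text
time_s: 8.27
position: [0.5707, -0.0925, 0.0595]
tool_rot: [[0.993, 0.0, -0.119], [0.119, -0.0, 0.993], [0.0, -1.0, -0.0]]
ft_force: [-2.1, -1.8, 4.9]
grip_width: -0.0001
```

{"api": "jog_arm", "payload": {"rows": [{"hand": 0,"dx": 0,"dy": 0.05,"dz": 0,"ax": 0,"ay": 0,"az": 0},{"hand": 0,"dx": 0,"dy": 0.05,"dz": 0,"ax": 0,"ay": 0,"az": 0},{"hand": 0,"dx": 0,"dy": 0,"dz": 0,"ax": 0,"ay": 0,"az": 0},{"hand": 0,"dx": 0,"dy": 0,"dz": 0,"ax": 0,"ay": 0,"az": 0},{"hand": 0,"dx": 0,"dy": 0,"dz": 0,"ax": 0,"ay": 0,"az": 0}]}}

```text
time_s: 8.68
position: [0.5706, -0.0924, 0.0586]
tool_rot: [[0.993, -0.0, -0.119], [0.119, -0.0, 0.993], [-0.0, -1.0, -0.0]]
ft_force: [-2.6, -3.2, 5.6]
grip_width: 0.0004
```

{"api": "jog_arm", "payload": {"rows": [{"hand": 0,"dx": 0,"dy": 0.05,"dz": 0,"ax": 0,"ay": 0,"az": 0},{"hand": 0,"dx": 0,"dy": 0.05,"dz": 0,"ax": 0,"ay": 0,"az": 0},{"hand": 0,"dx": 0,"dy": 0,"dz": 0,"ax": 0,"ay": 0,"az": 0},{"hand": 0,"dx": 0,"dy": 0,"dz": 0,"ax": 0,"ay": 0,"az": 0},{"hand": 0,"dx": 0,"dy": 0,"dz": 0,"ax": 0,"ay": 0,"az": 0}]}}

```text
time_s: 9.1
position: [0.5706, -0.0924, 0.0576]
tool_rot: [[0.993, -0.0, -0.119], [0.119, -0.0, 0.993], [-0.0, -1.0, -0.0]]
ft_force: [-2.7, -2.2, 6.1]
grip_width: -0.0002
```

{"api": "jog_arm", "payload": {"rows": [{"hand": 0,"dx": 0,"dy": 0.05,"dz": 0,"ax": 0,"ay": 0,"az": 0},{"hand": 0,"dx": 0,"dy": 0.03,"dz": 0,"ax": 0,"ay": 0,"az": 0},{"hand": 0,"dx": 0,"dy": 0,"dz": 0,"ax": 0,"ay": 0,"az": 0},{"hand": 0,"dx": 0,"dy": 0,"dz": 0,"ax": 0,"ay": 0,"az": 0},{"hand": 0,"dx": 0,"dy": 0,"dz": 0,"ax": 0,"ay": 0,"az": 0}]}}

```text
time_s: 9.52
position: [0.5706, -0.0924, 0.0568]
tool_rot: [[0.993, -0.0, -0.119], [0.119, -0.0, 0.993], [-0.0, -1.0, -0.0]]
ft_force: [-2.2, -2.7, 5.7]
grip_width: -0.0003
```

```bash
python3 look.py scene s5 140 130 300 230 5
```

```text
[ 0.5706 -0.0924  0.0568] [-2.17 -2.72  5.73] [-0.44  0.29 -0.02]
```

View pics/s5.png

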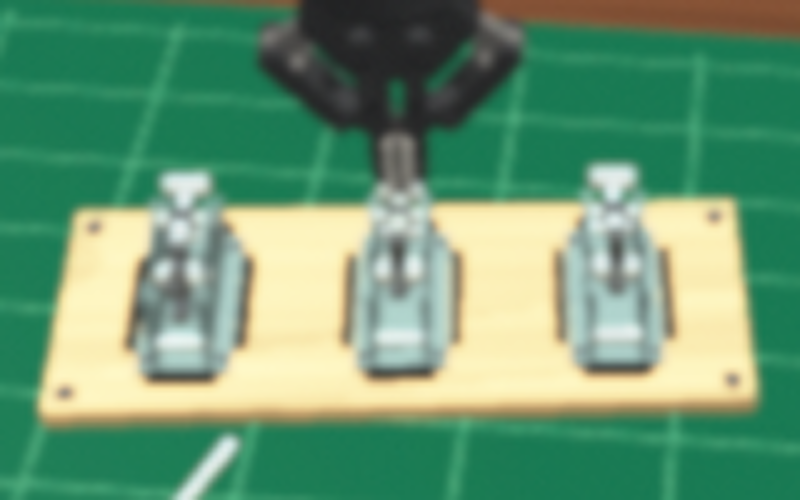

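Run:
```python
from h import *
a=cv2.resize(cv2.imread("pics/scene0.png",0)[130:230,140:300],None,fx=5,fy=5,interpolation=cv2.INTER_CUBIC)
b=cv2.imread("pics/s5.png",0)
for x in (178,398,617): 
    print(x);print(a[230:350:8,x-6:x+6].mean(1).astype(int));print(b[230:350:8,x-6:x+6].mean(1).astype(int))
```

```text
178
[225 203 141 100 128 135 115 101  94 115 125 132 174 225 234]
[225 202 140 100 128 135 115 101  94 114 125 131 173 226 235]
398
[227 180 124 120 142 137 122 109 116 129 130 152 201 232 216]
[193 130  98  97 119 135 129 121 133 178 199 200 208 232 216]
617
[209 147 118 135 147 132 115 107 126 130 132 180 218 227 197]
[163 116  97 103 127 137 121 118 154 194 199 201 219 227 197]
```

Intensity profiles confirm it: the middle and right jaws have both moved up, and the left is unchanged. Now the left latch.

{"api": "jog_arm", "payload": {"rows": [{"hand": 0,"dx": -0.3,"dy": -2.0,"dz": 0,"ax": 0,"ay": 0,"az": 0},{"hand": 0,"dx": 0,"dy": -1.0,"dz": -2.5,"ax": 0,"ay": 0,"az": 0},{"hand": 0,"dx": 0,"dy": 0,"dz": -4,"ax": 0,"ay": 0,"az": 0},{"hand": 0,"dx": 0.3,"dy": 0,"dz": -3,"ax": 0,"ay": 0,"az": 0},{"hand": 0,"dx": 0,"dy": 0,"dz": -1,"ax": 0,"ay": 0,"az": 0}]}}

```text
time_s: 9.98
position: [0.5837, -0.1999, 0.0862]
tool_rot: [[0.993, 0.001, -0.116], [0.116, -0.0, 0.993], [0.001, -1.0, -0.0]]
ft_force: [-0.7, -0.3, -0.3]
grip_width: -0.0002
```

{"api": "jog_arm", "payload": {"rows": [{"hand": 0,"dx": 0,"dy": 0.8,"dz": 0,"ax": 0,"ay": 0,"az": 0},{"hand": 0,"dx": 0,"dy": 0.8,"dz": 0,"ax": 0,"ay": 0,"az": 0},{"hand": 0,"dx": 0,"dy": 0.4,"dz": 0,"ax": 0,"ay": 0,"az": 0},{"hand": 0,"dx": 0,"dy": 0,"dz": 0,"ax": 0,"ay": 0,"az": 0},{"hand": 0,"dx": 0,"dy": 0,"dz": 0,"ax": 0,"ay": 0,"az": 0}]}}

```text
time_s: 10.4
position: [0.5829, -0.1952, 0.0662]
tool_rot: [[0.993, -0.001, -0.12], [0.12, 0.001, 0.993], [-0.001, -1.0, 0.001]]
ft_force: [0.2, -0.1, 0.3]
grip_width: 0.0002
```

```bash
python3 to.py .583 -.197 .063
```

```text
t 10.4 pos [ 0.5829 -0.1952  0.0662] yaw 6.9 F [ 0.15 -0.1   0.32] w 0.0002 qv 1.0 tool cm [-0.01  0.32 -0.18]
```

{"api": "jog_arm", "payload": {"rows": [{"hand": 0,"dx": 0,"dy": 0.1,"dz": -0.14,"ax": 0,"ay": 0,"az": 0},{"hand": 0,"dx": 0,"dy": 0.1,"dz": 0,"ax": 0,"ay": 0,"az": 0},{"hand": 0,"dx": 0,"dy": 0.1,"dz": 0,"ax": 0,"ay": 0,"az": 0},{"hand": 0,"dx": 0,"dy": 0.1,"dz": 0,"ax": 0,"ay": 0,"az": 0},{"hand": 0,"dx": 0,"dy": 0,"dz": 0,"ax": 0,"ay": 0,"az": 0}]}}

```text
time_s: 10.82
position: [0.5832, -0.1979, 0.0625]
tool_rot: [[0.993, -0.0, -0.119], [0.119, 0.0, 0.993], [-0.0, -1.0, 0.0]]
ft_force: [-0.1, 0.5, 0.5]
grip_width: 0.0003
```

{"api": "jog_arm", "payload": {"rows": [{"hand": 0,"dx": 0,"dy": 0.05,"dz": 0,"ax": 0,"ay": 0,"az": 0},{"hand": 0,"dx": 0,"dy": 0.05,"dz": 0,"ax": 0,"ay": 0,"az": 0},{"hand": 0,"dx": 0,"dy": 0,"dz": 0,"ax": 0,"ay": 0,"az": 0},{"hand": 0,"dx": 0,"dy": 0,"dz": 0,"ax": 0,"ay": 0,"az": 0},{"hand": 0,"dx": 0,"dy": 0,"dz": 0,"ax": 0,"ay": 0,"az": 0}]}}

```text
time_s: 11.23
position: [0.5834, -0.1981, 0.062]
tool_rot: [[0.993, 0.0, -0.119], [0.119, -0.0, 0.993], [0.0, -1.0, -0.0]]
ft_force: [-1.0, 0.7, 4.1]
grip_width: 0.0002
```

{"api": "jog_arm", "payload": {"rows": [{"hand": 0,"dx": 0,"dy": 0.05,"dz": 0,"ax": 0,"ay": 0,"az": 0},{"hand": 0,"dx": 0,"dy": 0,"dz": 0,"ax": 0,"ay": 0,"az": 0},{"hand": 0,"dx": 0,"dy": 0,"dz": 0,"ax": 0,"ay": 0,"az": 0},{"hand": 0,"dx": 0,"dy": 0,"dz": 0,"ax": 0,"ay": 0,"az": 0},{"hand": 0,"dx": 0,"dy": 0,"dz": 0,"ax": 0,"ay": 0,"az": 0}]}}

```text
time_s: 11.65
position: [0.5834, -0.1981, 0.0619]
tool_rot: [[0.993, 0.001, -0.119], [0.119, -0.0, 0.993], [0.001, -1.0, -0.001]]
ft_force: [-2.0, 1.1, 8.2]
grip_width: -0.0004
```

{"api": "jog_arm", "payload": {"rows": [{"hand": 0,"dx": 0,"dy": 0.05,"dz": 0,"ax": 0,"ay": 0,"az": 0},{"hand": 0,"dx": 0,"dy": 0,"dz": 0,"ax": 0,"ay": 0,"az": 0},{"hand": 0,"dx": 0,"dy": 0,"dz": 0,"ax": 0,"ay": 0,"az": 0},{"hand": 0,"dx": 0,"dy": 0,"dz": 0,"ax": 0,"ay": 0,"az": 0},{"hand": 0,"dx": 0,"dy": 0,"dz": 0,"ax": 0,"ay": 0,"az": 0}]}}

```text
time_s: 12.07
position: [0.5834, -0.1981, 0.0617]
tool_rot: [[0.993, 0.001, -0.119], [0.119, -0.001, 0.993], [0.001, -1.0, -0.001]]
ft_force: [-3.7, 1.7, 9.2]
grip_width: 0.0
```

{"api": "jog_arm", "payload": {"rows": [{"hand": 0,"dx": 0,"dy": 0.03,"dz": 0,"ax": 0,"ay": 0,"az": 0},{"hand": 0,"dx": 0,"dy": 0,"dz": 0,"ax": 0,"ay": 0,"az": 0},{"hand": 0,"dx": 0,"dy": 0,"dz": 0,"ax": 0,"ay": 0,"az": 0},{"hand": 0,"dx": 0,"dy": 0,"dz": 0,"ax": 0,"ay": 0,"az": 0},{"hand": 0,"dx": 0,"dy": 0,"dz": 0,"ax": 0,"ay": 0,"az": 0}]}}

```text
time_s: 12.48
position: [0.5833, -0.1981, 0.0614]
tool_rot: [[0.993, 0.001, -0.119], [0.119, -0.001, 0.993], [0.001, -1.0, -0.001]]
ft_force: [-2.8, 0.7, 10.4]
grip_width: 0.0
```

{"api": "jog_arm", "payload": {"rows": [{"hand": 0,"dx": 0,"dy": 0.03,"dz": 0,"ax": 0,"ay": 0,"az": 0},{"hand": 0,"dx": 0,"dy": 0,"dz": 0,"ax": 0,"ay": 0,"az": 0},{"hand": 0,"dx": 0,"dy": 0,"dz": 0,"ax": 0,"ay": 0,"az": 0},{"hand": 0,"dx": 0,"dy": 0,"dz": 0,"ax": 0,"ay": 0,"az": 0},{"hand": 0,"dx": 0,"dy": 0,"dz": 0,"ax": 0,"ay": 0,"az": 0}]}}

```text
time_s: 12.9
position: [0.5833, -0.1981, 0.0613]
tool_rot: [[0.993, 0.001, -0.119], [0.119, -0.001, 0.993], [0.001, -1.0, -0.001]]
ft_force: [-3.7, 1.7, 12.0]
grip_width: 0.0001
```

{"api": "jog_arm", "payload": {"rows": [{"hand": 0,"dx": 0,"dy": 0.02,"dz": 0,"ax": 0,"ay": 0,"az": 0},{"hand": 0,"dx": 0,"dy": 0,"dz": 0,"ax": 0,"ay": 0,"az": 0},{"hand": 0,"dx": 0,"dy": 0,"dz": 0,"ax": 0,"ay": 0,"az": 0},{"hand": 0,"dx": 0,"dy": 0,"dz": 0,"ax": 0,"ay": 0,"az": 0},{"hand": 0,"dx": 0,"dy": 0,"dz": 0,"ax": 0,"ay": 0,"az": 0}]}}

```text
time_s: 13.32
position: [0.5833, -0.1982, 0.0612]
tool_rot: [[0.993, 0.001, -0.119], [0.119, -0.001, 0.993], [0.001, -1.0, -0.001]]
ft_force: [-3.9, 0.6, 12.8]
grip_width: -0.0002
```

```bash
python3 look.py scene s6 140 130 300 230 5;python3 look.py scene s6b 140 130 300 230 5
python3 - <<'E'
from h import *
a=cv2.resize(cv2.imread("pics/scene0.png",0)[130:230,140:300],None,fx=5,fy=5,interpolation=cv2.INTER_CUBIC)
b=cv2.imread("pics/s6b.png",0);print(status.observe()["ft_force"])
for x in (178,398): 
    print(x);print(a[230:350:8,x-6:x+6].mean(1).astype(int));print(b[230:350:8,x-6:x+6].mean(1).astype(int))
E
```

```text
[ 0.5833 -0.1982  0.0612] [-3.93  0.64 12.79] [ 0.21  0.73 -0.01]
[ 0.5833 -0.1981  0.0612] [-5.    1.41 12.75] [0.25 0.8  0.02]
[-4.30322418  1.64246926 12.78079201]
178
[225 203 141 100 128 135 115 101  94 115 125 132 174 225 234]
[230 204 141 100 128 136 115 101  94 114 125 132 173 225 234]
398
[227 180 124 120 142 137 122 109 116 129 130 152 201 232 216]
[198 133 100  97 119 135 130 120 133 178 199 200 208 232 215]
```

The left latch held at a steady 12.8 N over three readings without clicking, and its jaw is unchanged, so it's too stiff. Lifting off and going to grasp it.

{"api": "jog_arm", "payload": {"rows": [{"hand": 0,"dx": 0,"dy": -2.0,"dz": 0,"ax": 0,"ay": 0,"az": 0},{"hand": 0,"dx": 0,"dy": -3.0,"dz": 0,"ax": 0,"ay": 0,"az": 0},{"hand": 0.75,"dx": 2.0,"dy": 0,"dz": 0,"ax": 0,"ay": 0,"az": 0},{"hand": 0.75,"dx": 1.75,"dy": 0,"dz": 0,"ax": 0,"ay": 0,"az": 0},{"hand": 0.75,"dx": 0,"dy": 0,"dz": 0,"ax": 0,"ay": 0,"az": 0}]}}

```text
time_s: 13.83
position: [0.6226, -0.1933, 0.1098]
tool_rot: [[0.993, 0.002, -0.12], [0.12, -0.001, 0.993], [0.002, -1.0, -0.001]]
ft_force: [-0.6, 0.7, -0.2]
grip_width: 0.036
```

```bash
python3 to.py .6208 -.1927 .026;python3 look.py scene s7 120 90 280 210 5; python3 to.py .6208 -.1927 .026
```

```text
t 13.8333 pos [ 0.6226 -0.1933  0.1098] yaw 6.87 F [-0.56  0.68 -0.2 ] w 0.036 qv 4.8 tool cm [-0.19  8.38  0.08]
[ 0.6226 -0.1933  0.1098] [-0.56  0.68 -0.2 ] [ 0.04 -0.02  0.  ]
t 13.8833 pos [ 0.6212 -0.1933  0.1092] yaw 6.86 F [-0.42  0.78 -0.89] w 0.0433 qv 2.9 tool cm [-0.03  8.32  0.06]
```

View pics/s7.png

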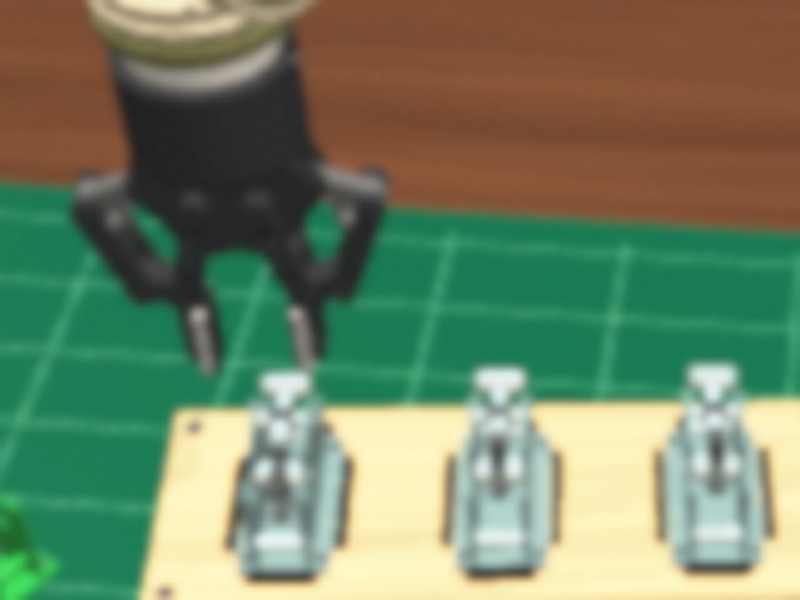

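{"api": "jog_arm", "payload": {"rows": [{"hand": 0.75,"dx": 0,"dy": 1.0,"dz": 0.06,"ax": 0,"ay": 0,"az": 0},{"hand": 0.75,"dx": 0,"dy": 1.0,"dz": 0,"ax": 0,"ay": 0,"az": 0},{"hand": 0.75,"dx": 0,"dy": 1.0,"dz": 0,"ax": 0,"ay": 0,"az": 0},{"hand": 0.75,"dx": 0,"dy": 0,"dz": 0,"ax": 0,"ay": 0,"az": 0},{"hand": 0.75,"dx": 0,"dy": 0,"dz": 0,"ax": 0,"ay": 0,"az": 0}]}}

```text
time_s: 14.3
position: [0.6198, -0.1929, 0.0788]
tool_rot: [[0.993, -0.002, -0.118], [0.118, 0.001, 0.993], [-0.002, -1.0, 0.001]]
ft_force: [0.2, -0.1, 0.2]
grip_width: 0.0642
```

```bash
python3 to.py .6208 -.1927 .026;python3 look.py scene s8 120 110 280 220 5
```

```text
t 14.3 pos [ 0.6198 -0.1929  0.0788] yaw 6.79 F [ 0.17 -0.06  0.17] w 0.0642 qv 1.7 tool cm [0.11 5.28 0.  ]
[ 0.6198 -0.1929  0.0788] [ 0.17 -0.06  0.17] [ 0.02 -0.   -0.04]
```

View pics/s8.png

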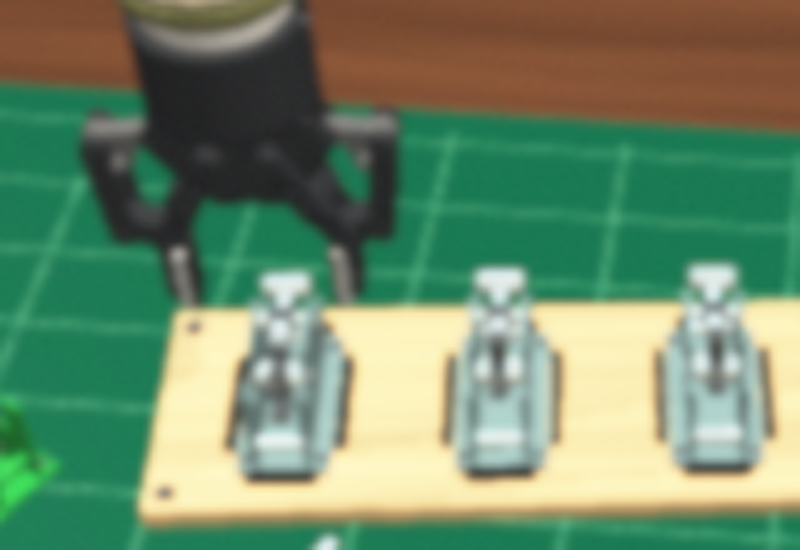

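Run:
```python
from h import *
for z in (.079,.085,.09): print(z,((proj("scene",[.6198,-.1929,z])-[120,110])*5).round())
print(((proj("scene",[.620,-.1927,.064])-[120,110])*5).round(),((proj("scene",[.583,-.197,.062])-[120,110])*5).round())
```

```text
0.079 [268. 305.]
0.085 [266. 296.]
0.09 [265. 289.]
[273. 328.] [281. 278.]
```

{"api": "jog_arm", "payload": {"rows": [{"hand": 0.75,"dx": 0.05,"dy": 1.5,"dz": 0.12,"ax": 0,"ay": 0,"az": 0},{"hand": 0.75,"dx": 0,"dy": 1.5,"dz": 0,"ax": 0,"ay": 0,"az": 0},{"hand": 0.75,"dx": 0,"dy": 1.2,"dz": 0,"ax": 0,"ay": 0,"az": 0},{"hand": 0.75,"dx": 0,"dy": 0.9,"dz": 0,"ax": 0,"ay": 0,"az": 0},{"hand": 0.75,"dx": 0,"dy": 0,"dz": 0,"ax": 0,"ay": 0,"az": 0}]}}

```text
time_s: 14.77
position: [0.6201, -0.1914, 0.0271]
tool_rot: [[0.993, -0.003, -0.119], [0.119, 0.001, 0.993], [-0.002, -1.0, 0.002]]
ft_force: [-0.9, 0.8, -0.3]
grip_width: 0.0642
```

{"api": "jog_arm", "payload": {"rows": [{"hand": 0.2,"dx": 0,"dy": 0,"dz": 0,"ax": 0,"ay": 0,"az": 0},{"hand": 0.2,"dx": 0,"dy": 0,"dz": 0,"ax": 0,"ay": 0,"az": 0},{"hand": 0.1,"dx": 0,"dy": 0,"dz": 0,"ax": 0,"ay": 0,"az": 0},{"hand": 0.0,"dx": 0,"dy": 0,"dz": 0,"ax": 0,"ay": 0,"az": 0},{"hand": 0.0,"dx": 0,"dy": 0,"dz": 0,"ax": 0,"ay": 0,"az": 0}], "newtons": 35}}

```text
time_s: 15.18
position: [0.6213, -0.192, 0.0299]
tool_rot: [[0.993, 0.002, -0.119], [0.119, -0.001, 0.993], [0.002, -1.0, -0.001]]
ft_force: [-0.7, 0.3, 5.1]
grip_width: 0.0273
```

```bash
python3 to.py .6208 -.1927 .026;python3 look.py scene s9 120 110 280 220 5
```

```text
t 15.1833 pos [ 0.6213 -0.192   0.0299] yaw 6.81 F [-0.7   0.33  5.14] w 0.0273 qv 0.1 tool cm [-0.06  0.39 -0.06]
[ 0.6213 -0.192   0.0299] [-0.7   0.33  5.14] [ 0.03  0.01 -0.04]
```

View pics/s9.png

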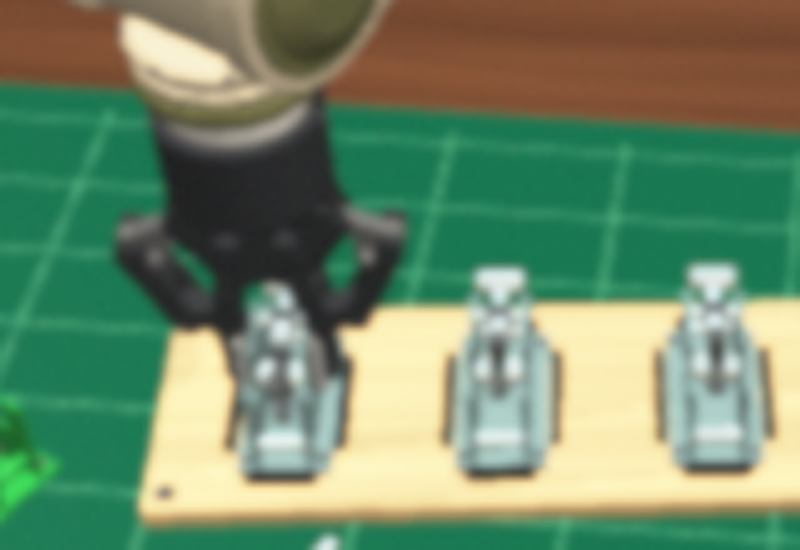

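{"api": "jog_arm", "payload": {"rows": [{"hand": 0,"dx": 0,"dy": -1.0,"dz": 0,"ax": 0,"ay": 0,"az": 0},{"hand": 0,"dx": 0,"dy": -2.0,"dz": 0,"ax": 0,"ay": 0,"az": 0},{"hand": 0,"dx": 0,"dy": -3.0,"dz": 0,"ax": 0,"ay": 0,"az": 0},{"hand": 0,"dx": 0,"dy": -3.0,"dz": 0,"ax": 0,"ay": 0,"az": 0},{"hand": 0,"dx": 0,"dy": -2,"dz": 0,"ax": 0,"ay": 0,"az": 0}], "newtons": 45}}

```text
time_s: 15.65
position: [0.6209, -0.1917, 0.1417]
tool_rot: [[0.993, 0.002, -0.119], [0.119, -0.001, 0.993], [0.001, -1.0, -0.001]]
ft_force: [0.4, 0.9, -2.9]
grip_width: 0.0274
```

```bash
python3 to.py .525 .2977 .14;python3 look.py scene s10 100 70 310 220 3
python3 - <<'E'
from h import *
im=cv2.imread("pics/top0.png");a=np.radians(14.6);X=np.array([np.cos(a),np.sin(a)]);Y=np.array([-X[1],X[0]])
o=cv2.resize(im[180:310,90:210],None,fx=4.5,fy=4.5,interpolation=cv2.INTER_CUBIC)
C=np.array([.5252,.2977])
for z,hx,hy,col in((.035,.1,.07,(0,0,255)),(.005,.095,.065,(255,0,0))):
    P=[(proj("top",[*(C+X*sx*hx+Y*sy*hy),z])-[90,180]+.5)*4.5 for sx,sy in((1,1),(1,-1),(-1,-1),(-1,1))]
    cv2.polylines(o,[np.int32(P)],True,col,1)
cv2.imwrite("pics/tray.png",o)
E
```

```text
t 15.65 pos [ 0.6209 -0.1917  0.1417] yaw 6.82 F [ 0.43  0.94 -2.88] w 0.0274 qv 28.8 tool cm [-3.71  0.12 49.73]
[ 0.6209 -0.1917  0.1417] [ 0.43  0.94 -2.88] [-0.03 -0.   -0.05]
```

View pics/s10.png

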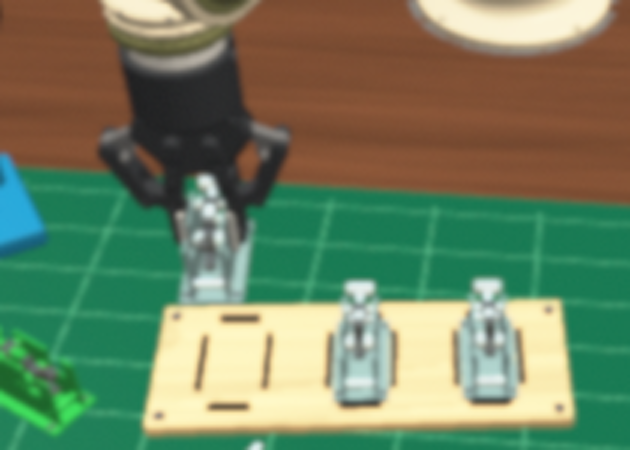

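View pics/tray.png

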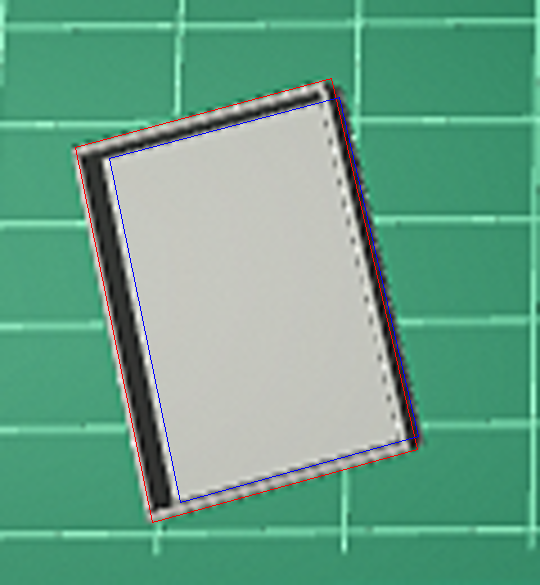

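The latch is held level and shut at (210,240) in the crop, and the tray outline fits (centre about (0.525, 0.300), yaw 14.6°). Carrying it over.

{"api": "jog_arm", "payload": {"rows": [{"hand": 0,"dx": -0.2,"dy": 0,"dz": 2.5,"ax": 0,"ay": 0,"az": 0},{"hand": 0,"dx": -0.3,"dy": 0,"dz": 3.8,"ax": 0,"ay": 0,"az": 0},{"hand": 0,"dx": -0.3,"dy": 0,"dz": 4.0,"ax": 0,"ay": 0,"az": 0},{"hand": 0,"dx": -0.3,"dy": 0,"dz": 4.0,"ax": 0,"ay": 0,"az": 0},{"hand": 0,"dx": -0.3,"dy": 0,"dz": 4.0,"ax": 0,"ay": 0,"az": 0}]}}

```text
time_s: 16.12
position: [0.5838, -0.01, 0.138]
tool_rot: [[0.993, -0.002, -0.118], [0.118, 0.001, 0.993], [-0.002, -1.0, 0.001]]
ft_force: [2.1, 0.8, -4.1]
grip_width: 0.0278
```

{"api": "jog_arm", "payload": {"rows": [{"hand": 0,"dx": -0.3,"dy": 0,"dz": 4.0,"ax": 0,"ay": 0,"az": 0},{"hand": 0,"dx": -0.3,"dy": 0,"dz": 4.0,"ax": 0,"ay": 0,"az": 0},{"hand": 0,"dx": -0.3,"dy": 0,"dz": 4.0,"ax": 0,"ay": 0,"az": 0},{"hand": 0,"dx": -0.3,"dy": 0,"dz": 4.0,"ax": 0,"ay": 0,"az": 0},{"hand": 0,"dx": -0.3,"dy": 0,"dz": 4.0,"ax": 0,"ay": 0,"az": 0}]}}

```text
time_s: 16.53
position: [0.5452, 0.1869, 0.1381]
tool_rot: [[0.993, -0.002, -0.119], [0.119, -0.0, 0.993], [-0.002, -1.0, -0.0]]
ft_force: [1.4, -0.3, -3.3]
grip_width: 0.0278
```

{"api": "jog_arm", "payload": {"rows": [{"hand": 0,"dx": -0.3,"dy": 0,"dz": 4.0,"ax": 0,"ay": 0,"az": 0},{"hand": 0,"dx": -0.2,"dy": 0,"dz": 3.0,"ax": 0,"ay": -2,"az": 0},{"hand": 0,"dx": 0,"dy": 0,"dz": 2.0,"ax": 0,"ay": -2,"az": 0},{"hand": 0,"dx": 0,"dy": 0,"dz": 1.0,"ax": 0,"ay": -2,"az": 0},{"hand": 0,"dx": 0,"dy": 0,"dz": 0,"ax": 0,"ay": -1.8,"az": 0}]}}

```text
time_s: 16.95
position: [0.5272, 0.2853, 0.138]
tool_rot: [[0.966, -0.002, -0.257], [0.257, -0.0, 0.966], [-0.002, -1.0, 0.0]]
ft_force: [-0.9, 0.7, -3.6]
grip_width: 0.0274
```

{"api": "jog_arm", "payload": {"rows": [{"hand": 0,"dx": 0,"dy": 0,"dz": 0,"ax": 0,"ay": 0,"az": 0},{"hand": 0,"dx": 0,"dy": 0,"dz": 0,"ax": 0,"ay": 0,"az": 0},{"hand": 0,"dx": 0,"dy": 0,"dz": 0,"ax": 0,"ay": 0,"az": 0},{"hand": 0,"dx": 0,"dy": 0,"dz": 0,"ax": 0,"ay": 0,"az": 0},{"hand": 0,"dx": 0,"dy": 0,"dz": 0,"ax": 0,"ay": 0,"az": 0}]}}

```text
time_s: 17.37
position: [0.5286, 0.283, 0.1388]
tool_rot: [[0.968, -0.0, -0.251], [0.251, -0.0, 0.968], [-0.0, -1.0, -0.0]]
ft_force: [0.2, -0.5, -4.1]
grip_width: 0.0272
```

```bash
python3 to.py .525 .300 .025;python3 look.py scene s11 250 60 450 220 4
```

```text
t 17.3667 pos [0.5286 0.283  0.1388] yaw 14.54 F [ 0.18 -0.55 -4.06] w 0.0272 qv 0.2 tool cm [ 0.08 11.38  1.73]
[0.5286 0.283  0.1388] [ 0.18 -0.55 -4.06] [ 0.02  0.03 -0.  ]
```

View pics/s11.png

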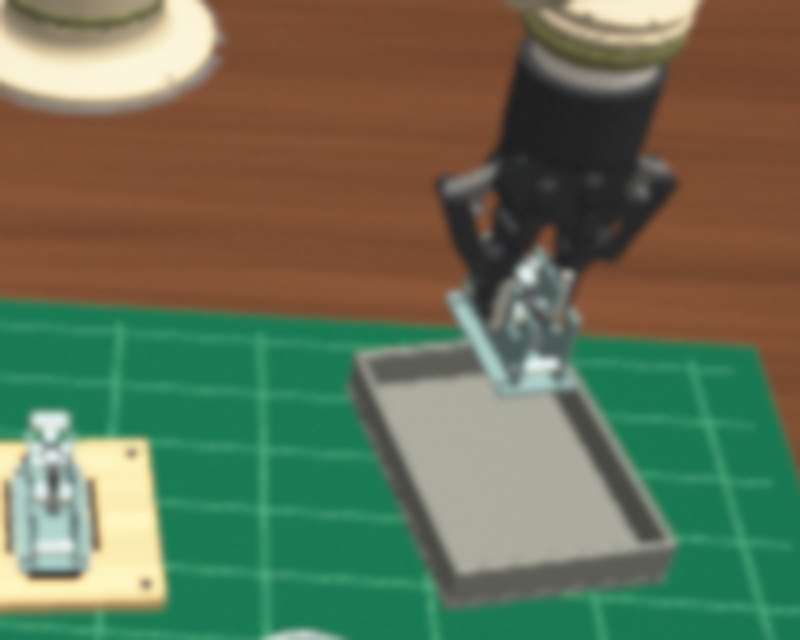

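{"api": "jog_arm", "payload": {"rows": [{"hand": 0,"dx": 0.08,"dy": 2.0,"dz": 1.7,"ax": 0,"ay": 0,"az": 0},{"hand": 0,"dx": 0,"dy": 3.0,"dz": 0,"ax": 0,"ay": 0,"az": 0},{"hand": 0,"dx": 0,"dy": 3.0,"dz": 0,"ax": 0,"ay": 0,"az": 0},{"hand": 0,"dx": 0,"dy": 2.0,"dz": 0,"ax": 0,"ay": 0,"az": 0},{"hand": 0,"dx": 0,"dy": 0.7,"dz": 0,"ax": 0,"ay": 0,"az": 0}]}}

```text
time_s: 17.83
position: [0.5234, 0.2996, 0.0287]
tool_rot: [[0.968, -0.005, -0.252], [0.252, -0.002, 0.968], [-0.005, -1.0, -0.0]]
ft_force: [-0.1, -0.5, -2.8]
grip_width: 0.0279
```

{"api": "jog_arm", "payload": {"rows": [{"hand": 0,"dx": 0,"dy": 0.2,"dz": 0,"ax": 0,"ay": 0,"az": 0},{"hand": 0,"dx": 0,"dy": 0.1,"dz": 0,"ax": 0,"ay": 0,"az": 0},{"hand": 0,"dx": 0,"dy": 0.1,"dz": 0,"ax": 0,"ay": 0,"az": 0},{"hand": 0,"dx": 0,"dy": 0,"dz": 0,"ax": 0,"ay": 0,"az": 0},{"hand": 0,"dx": 0,"dy": 0,"dz": 0,"ax": 0,"ay": 0,"az": 0}]}}

```text
time_s: 18.25
position: [0.5253, 0.3004, 0.0289]
tool_rot: [[0.968, 0.002, -0.252], [0.252, 0.001, 0.968], [0.002, -1.0, 0.0]]
ft_force: [-0.1, -0.2, -4.3]
grip_width: 0.0278
```

```bash
python3 to.py .525 .300 .025
```

```text
t 18.25 pos [0.5253 0.3004 0.0289] yaw 14.61 F [-0.1  -0.17 -4.28] w 0.0278 qv 0.3 tool cm [-0.04  0.39 -0.03]
```

{"api": "jog_arm", "payload": {"rows": [{"hand": 0,"dx": 0,"dy": 0.1,"dz": 0,"ax": 0,"ay": 0,"az": 0},{"hand": 0,"dx": 0,"dy": 0.1,"dz": 0,"ax": 0,"ay": 0,"az": 0},{"hand": 0,"dx": 0,"dy": 0.1,"dz": 0,"ax": 0,"ay": 0,"az": 0},{"hand": 0,"dx": 0,"dy": 0,"dz": 0,"ax": 0,"ay": 0,"az": 0},{"hand": 0,"dx": 0,"dy": 0,"dz": 0,"ax": 0,"ay": 0,"az": 0}]}}

```text
time_s: 18.67
position: [0.5249, 0.3003, 0.025]
tool_rot: [[0.968, 0.0, -0.252], [0.252, 0.0, 0.968], [0.0, -1.0, 0.0]]
ft_force: [-0.5, -1.1, -1.7]
grip_width: 0.027
```

{"api": "jog_arm", "payload": {"rows": [{"hand": 0,"dx": 0,"dy": 0.1,"dz": 0,"ax": 0,"ay": 0,"az": 0},{"hand": 0,"dx": 0,"dy": 0,"dz": 0,"ax": 0,"ay": 0,"az": 0},{"hand": 0,"dx": 0,"dy": 0,"dz": 0,"ax": 0,"ay": 0,"az": 0},{"hand": 0,"dx": 0,"dy": 0,"dz": 0,"ax": 0,"ay": 0,"az": 0},{"hand": 0,"dx": 0,"dy": 0,"dz": 0,"ax": 0,"ay": 0,"az": 0}]}}

```text
time_s: 19.08
position: [0.5249, 0.3003, 0.0249]
tool_rot: [[0.968, 0.001, -0.252], [0.252, 0.0, 0.968], [0.001, -1.0, -0.0]]
ft_force: [-3.2, -1.7, 6.1]
grip_width: 0.0276
```

{"api": "jog_arm", "payload": {"rows": [{"hand": 0.45,"dx": 0,"dy": 0,"dz": 0,"ax": 0,"ay": 0,"az": 0},{"hand": 0.6,"dx": 0,"dy": 0,"dz": 0,"ax": 0,"ay": 0,"az": 0},{"hand": 0.6,"dx": 0,"dy": 0,"dz": 0,"ax": 0,"ay": 0,"az": 0},{"hand": 0.6,"dx": 0,"dy": 0,"dz": 0,"ax": 0,"ay": 0,"az": 0},{"hand": 0.6,"dx": 0,"dy": 0,"dz": 0,"ax": 0,"ay": 0,"az": 0}]}}

```text
time_s: 19.5
position: [0.5249, 0.3003, 0.0238]
tool_rot: [[0.968, 0.0, -0.252], [0.252, 0.0, 0.968], [0.0, -1.0, 0.0]]
ft_force: [0.1, 0.4, 0.7]
grip_width: 0.051
```

{"api": "jog_arm", "payload": {"rows": [{"hand": 0.6,"dx": 0,"dy": -1,"dz": 0,"ax": 0,"ay": 0,"az": 0},{"hand": 0.6,"dx": 0,"dy": -2,"dz": 0,"ax": 0,"ay": 0,"az": 0},{"hand": 0.6,"dx": 0,"dy": -3,"dz": 0,"ax": 0,"ay": 0,"az": 0},{"hand": 0.6,"dx": 0,"dy": -4,"dz": 0,"ax": 0,"ay": 0,"az": 0},{"hand": 0.6,"dx": 0,"dy": -4,"dz": 0,"ax": 0,"ay": 0,"az": 0}]}}

```text
time_s: 19.92
position: [0.5243, 0.3001, 0.1658]
tool_rot: [[0.968, -0.001, -0.252], [0.252, -0.0, 0.968], [-0.001, -1.0, -0.0]]
ft_force: [0.7, 0.2, 0.8]
grip_width: 0.0509
```

{"api": "jog_arm", "payload": {"rows": [{"hand": 0.6,"dx": -3,"dy": -1,"dz": 0,"ax": 0,"ay": 0,"az": 0},{"hand": 0.6,"dx": -3.5,"dy": 0,"dz": 1,"ax": 0,"ay": 0,"az": 0},{"hand": 0.6,"dx": -3.5,"dy": 0,"dz": 1,"ax": 0,"ay": 0,"az": 0},{"hand": 0.6,"dx": -3.5,"dy": 0,"dz": 1,"ax": 0,"ay": 0,"az": 0},{"hand": 0.6,"dx": -2,"dy": 0,"dz": 1,"ax": 0,"ay": 0,"az": 0}]}}

```text
time_s: 20.33
position: [0.3614, 0.2993, 0.1747]
tool_rot: [[0.968, -0.001, -0.253], [0.253, -0.0, 0.968], [-0.001, -1.0, 0.0]]
ft_force: [-0.6, 0.6, 0.1]
grip_width: 0.0512
```

{"api": "jog_arm", "payload": {"rows": [{"hand": 0.6,"dx": 0,"dy": 0,"dz": 0,"ax": 0,"ay": 0,"az": 0},{"hand": 0.6,"dx": 0,"dy": 0,"dz": 0,"ax": 0,"ay": 0,"az": 0},{"hand": 0.6,"dx": 0,"dy": 0,"dz": 0,"ax": 0,"ay": 0,"az": 0},{"hand": 0.6,"dx": 0,"dy": 0,"dz": 0,"ax": 0,"ay": 0,"az": 0},{"hand": 0.6,"dx": 0,"dy": 0,"dz": 0,"ax": 0,"ay": 0,"az": 0}]}}

```text
time_s: 20.75
position: [0.3657, 0.2997, 0.1738]
tool_rot: [[0.968, 0.0, -0.251], [0.251, 0.0, 0.968], [0.0, -1.0, -0.0]]
ft_force: [-0.1, -0.8, 0.5]
grip_width: 0.051
```

```bash
python3 look.py scene s12 140 110 440 290 2;python3 look.py top t12 90 110 390 310 2; python3 look.py scene s13 320 130 440 220 6
```

```text
[0.3657 0.2997 0.1738] [-0.14 -0.77  0.45] [-0.05  0.02 -0.05]
[0.3655 0.2997 0.1737] [-0.69  1.04 -0.18] [0.01 0.02 0.01]
[0.3654 0.2997 0.1737] [-0.12 -0.09  0.23] [ 0.03 -0.04 -0.02]
```

View pics/s13.png

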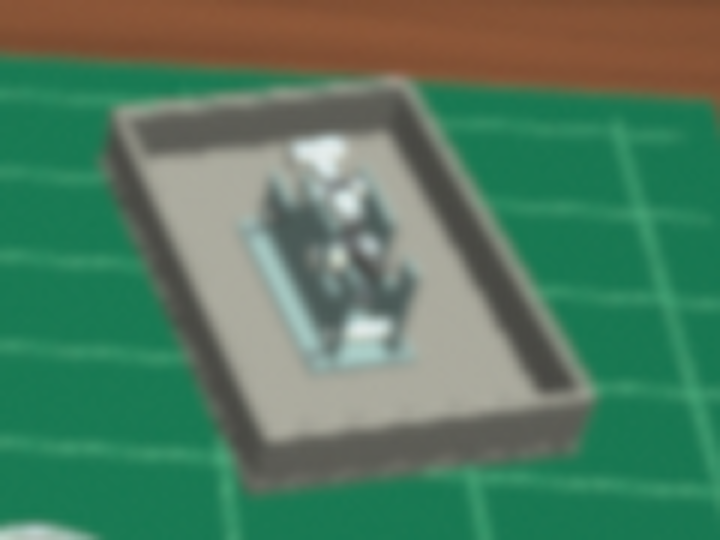

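View pics/t12.png

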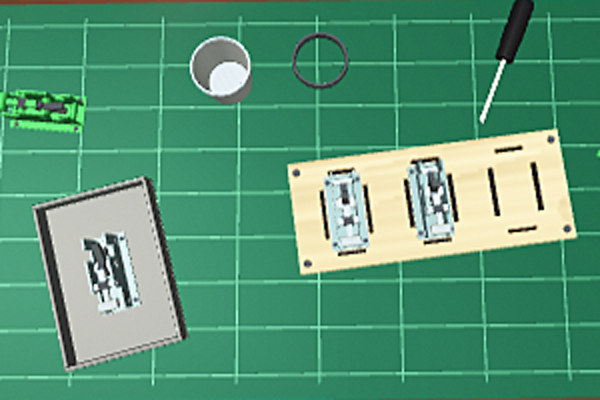

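View pics/s12.png

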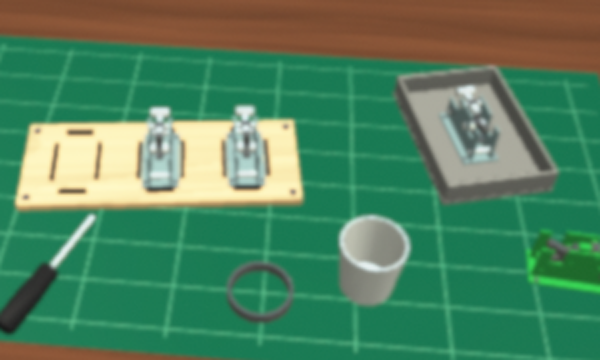

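The latch stands upright and shut in the middle of the tray at (335,265). The two good latches are open in their nests, and the cup, ring and screwdriver haven't moved. The arm is clear.

```bash
python3 -c "
from rig import job;print(job.close_job())"
```

```text
the job is handed in; nothing more can be done
None
```

The job is done and handed in at about 21 s of robot time, against the limit of 61 s.

- **Good latches:** The latches in the +y and middle nests clicked, with the highest reading at about 6 N. Before-and-after pictures show their jaws standing open, and both are still in their nests.
- **Stiff latch:** The latch in the −y nest held steady at about 12.8 N without clicking. I stopped there and set it upright, still shut, in the middle of the rework tray.
- **Last checks:** The final pictures show the cup, ring and screwdriver where they were and the gripper clear of everything.

**Uncertain points:**
- Force readings carried about 1 N of noise, and I saw no clear drop in force at either click. I judged the clicks from the pictures.
- While pressing the stiff latch there was also about 4 to 5 N of sideways force, or about 13.7 N combined, still under the 15 N limit.

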